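Turn the baking row round onto the new rack

TASK

The baking things stand in a row on the coasters of the brown board; please move all four to the white rack with the low rails, one in the middle of each bay, in the reverse order, so that the cook across the island reads the row as you read it now: the thing that is furthest left as you see it goes into the furthest right bay, the second from the left into the second from the right, and so on. Keep everything upright while you carry it and leave it standing flat on the floor of its bay.

Things in the scene. Friction and masses are not known exactly. Their poses are not given: they have to be found in the camera images.
- old_board: Brown wooden board without rails, 90 (x) x 366 (y) x 12 mm, fixed to the worktop. Origin at the centre of its underside (z = 0); y runs along the row to the robot's left (within 0.15 rad), x away from the robot. Four coasters lie on it, centred at x = 0, y = -135, -45, +45, +135 mm.
- new_rack: White-painted wooden rack, empty, fixed, 90 (x) x 366 (y) mm, before or behind the brown board. Floor 10 mm above the worktop; five dark rails along x, 6 mm wide, tops at 16 mm, at y = -180, -90, 0, 90, 180 mm part it into four bays centred at x = 0, y = -135, -45, 45, 135 mm; front and back open. Origin: centre of underside (z = 0); y to the left (within 0.15 rad), x away.
- coaster_tin: Round cork coaster, 76 mm across. Fixed to the brown board, 5 mm thick; origin at the centre of its underside, 12 mm above the worktop. The spice tin stands centred on it at the start; afterwards it still marks the place in the old row that the spice tin came from.
- coaster_timer: Square cork coaster, 76 x 76 mm. Fixed to the brown board, 5 mm thick; origin at the centre of its underside, 12 mm above the worktop. The timer stands centred on it at the start; afterwards it still marks the place in the old row that the timer came from.
- coaster_round: Square slate-grey coaster, 76 x 76 mm. Fixed to the brown board, 5 mm thick; origin at the centre of its underside, 12 mm above the worktop. The round cutter stands centred on it at the start; afterwards it still marks the place in the old row that the round cutter came from.
- coaster_star: Round slate-grey coaster, 76 mm across. Fixed to the brown board, 5 mm thick; origin at the centre of its underside, 12 mm above the worktop. The star cutter stands centred on it at the start; afterwards it still marks the place in the old row that the star cutter came from.
- spice_tin: Small round tin with a grey lid, loose, 46 mm across, 48 mm tall, about 90 g. Origin at the centre of its underside, which starts 17 mm above the worktop; z up. Any yaw.
- timer: Round wind-up kitchen timer, loose, 66 mm across up to 32 mm above its underside, with a round knob 30 mm across on the middle of its top, from 32 to 50 mm; the knob does not turn, so the timer can be lifted by it. About 120 g. Origin at the centre of its underside, 17 mm above the worktop at the start; z up. Any yaw.
- cutter_round: Plain round metal pastry cutter, an upright ring, loose and stiff, 56 mm across, 26 mm tall, about 40 g. Origin at the centre of its underside, which starts 17 mm above the worktop; z up. Any yaw.
- cutter_star: Star-shaped metal pastry cutter, loose and stiff, 53 x 56 mm, 22 mm tall, about 40 g. Origin at the centre of its underside, 17 mm above the worktop at the start; z up, any yaw. Its five points (x, y): (27, 0), (8, 28), (8, -28), (-25, 17), (-25, -17) mm. It is held well between the +x point and the far side, or between the pair at y = 28 and -28.
There are look-alikes about, which are no part of the job. What is shaped like the spice_tin but blue, pink or turquoise is not meant.

How it is judged:
By the outcome, as a careful person would: the job done as asked, in the order asked, and still so for the second after the job is handed in, with the robot touching nothing.
It also fails if it takes over 99 s, if anything falls off the work surface, if the arm or the gripper's body presses on something with over 40 N, if the wrist force passes 120 N, or if a joint passes its speed limit or range.

ROBOT

A 6-joint arm with a two-finger parallel gripper is mounted at the origin on a cart in front of the work surface, level with it; the furniture and walls round the work are solid. World frame = base frame: x ahead of the robot, y to its left, z up, the work surface at z = 0. Lengths are in m, angles in rad, forces in N, time in s.
With the tool pointing down it reaches from about 0.35 to 0.975 m from the base axis. Payload 4.9 kg.
Tool frame: the origin (TCP) lies at the very end of the fingers, on their centre line; the grasp point (between the pads) lies ctrl.grip_point_offset behind it (ctrl.grip_point_offset is the distance from the TCP to the grasp point, in m); z points along the fingers, y is the line along which they close (so a half turn about z gives the same grasp; the last joint's range is limited). The gripper opens to 85 mm and grips with 20 to 120 N. Pads are 22 mm wide; open, the fingers measure 114 mm over their backs; the gripper's body (76 mm by 85 mm) begins 54 mm behind the grasp point. The pads swing forward as they close: fully open they stand 13 mm farther back than shut.
Start: joints at [1.211, 0.053, 1.613, -0, 1.476, -0.119], TCP at [0.149, 0.607, 0.231] pointing down, gripper open.
Joint ranges: [-3.01, 3.01], [-1.01, 2.22], [0.06, 2.58], [-1.02, 4.17], [0.09, 2.62], [-3.14, 3.14]. Speed limits (rad/s): [2.57, 2.57, 3.14, 3.14, 3.14, 3.14].

INTERFACE

Orientations are given as a rotation vector (axis times angle).
In Python, from station import ctrl gives the robot as it stands. The module is installed in compiled form; this text tells all that it offers.
- The arm moves only by the tool drive_tool, never from a script. Its argument "steps" is a list of rows, each an object with "translation": the shift along the tool's x, y, z normalised to -1 to 1, where 1 is 4 cm, a list of three; "angular": the turn, a rotation vector about the tool's x, y, z normalised to -1 to 1, where 1 is 8 degrees, a list of three; "gripper": the opening, from 0 (shut) to 1 (fully open). In form: [{"translation": [dx, dy, dz], "angular": [wx, wy, wz], "gripper": gripper}, ...]. A call has 1 to 8 rows; each row shifts and turns the commanded pose from where the row before left it, along the tool's axes as they then stand; what a row does not reach is not made up. A row lasts 1/8 s, in which the tool goes at most 62.5 mm and 10.7 degrees, less where a joint would pass 70% of its speed; a pose out of reach is approached as far as the arm can. A call with a number of a shift or a turn outside -1 to 1 is refused whole. A call with a gripper value outside its range is refused whole. The fingers move at their own pace and stop on an object; "force" is the grip in N (left out, the last holds). Time passes only in rows, so rows that do not move let the fingers close. It gives the time, the measured TCP pose, the force, the opening and the grip force at its end, in the units of the state.
- ctrl.get_obs(): the state, without advancing time (a new reading comes with each control period).
- ctrl.get_image(name): name is "scene" or "top" or "wrist"; returns a dict with "color" (420x560x3 uint8, red, green, blue), "depth" (420x560 float32, m along the optical axis (not along the pixel's ray), 0 where there is no reading), "fx", "fy", "cx", "cy" (pixels), "R" (3x3) and "t" (3): a world point X has camera coordinates R X + t. Camera axes: x right, y down, z forward; pixel columns grow to the right and rows downward; lengths in m; the calibration is good to about 2 mm. A picture is of the moment at which its call begins.
- ctrl.finish_job(): hands the job in; it is judged then, once.
The state is a dict: "t": time; "q": joint angles; "dq": joint speeds; "effort": joint torques, N m; "tool_pos": TCP position; "tool_rot": TCP orientation; "contact_force": force on the tool from outside, world axes, zero at the start; "wrist_torque": the same for the moment, N m; "opening": finger opening in m; "grip_force": force on a finger pad.
Only numpy, scipy, OpenCV 4.12 (cv2) and the standard library are available. Lean on these libraries where they do the work, as an engineer would, in place of code of your own. Each camera call takes 0.05 s, during which the arm holds its last target. There are 200 camera calls.

## Working session

There is one attempt and no reset: what is moved stays moved. The work goes in short steps, Python scripts to look and compute and a tool call to move; the robot and the scene stay as the last step left them, time stands still between calls to the robot, and variables do not carry over. Pictures are saved under pics/ and viewed, at most 14 in all, crops included, and the job is handed in when it is done.

Besides the shell and the picture viewer there is one more tool, called after "Call:" as name(argument=value, ...) on one line, values as JSON. drive_tool: Moves the arm, as the interface text tells. Its arguments: {"type":"object","properties":{"steps":{"type":"array"},"force":{"type":"number"}},"required":["steps"]}

```bash
mkdir -p pics; cat > h.py <<'E'
import numpy as np,cv2
from station import ctrl
from scipy.spatial.transform import Rotation as Ro
def world(im,u,v,d=None):
    d=im["depth"][int(v),int(u)] if d is None else d
    c=np.array([(u-im["cx"])/im["fx"]*d,(v-im["cy"])/im["fy"]*d,d])
    return im["R"].T@(c-im["t"])
def cloud(im):
    v,u=np.mgrid[0:420,0:560]; d=im["depth"]
    c=np.stack([(u-im["cx"])/im["fx"]*d,(v-im["cy"])/im["fy"]*d,d],-1)
    return (c-im["t"])@im["R"]
def save(im,n): cv2.imwrite("pics/"+n,im["color"][:,:,::-1])
E
python3 - <<'E'
from h import *
import pickle
o=ctrl.get_obs();print({k:np.round(v,3) for k,v in o.items()},ctrl.grip_point_offset)
ims={n:ctrl.get_image(n) for n in("scene","top")}
pickle.dump(ims,open("ims.pkl","wb"))
for n in ims: save(ims[n],n+".png"); print(n,np.round(ims[n]["R"],2).tolist(),ims[n]["t"],ims[n]["fx"])
E
```

```text
{'t': np.float64(0.0), 'q': array([ 1.211,  0.053,  1.614,  0.   ,  1.476, -0.119]), 'dq': array([-0.002,  0.001,  0.   ,  0.001,  0.   , -0.001]), 'effort': array([-1.0000e-03, -3.9370e+01, -3.7017e+01, -0.0000e+00,  8.0000e-03,
        0.0000e+00]), 'tool_pos': array([0.149, 0.606, 0.23 ]), 'tool_rot': array([-3.770e-01, -3.118e+00,  3.000e-03]), 'contact_force': array([ 0.463, -0.125, -0.548]), 'wrist_torque': array([-0.019, -0.002, -0.027]), 'grip_force': np.float64(0.0), 'opening': np.float64(0.085)} 0.0187
scene [[0.74, -0.67, -0.0], [-0.5, -0.55, -0.67], [0.45, 0.5, -0.74]] [-0.43432742  0.36119578  0.9753867 ] 531.7092171068134
top [[0.02, -1.0, 0.0], [-0.99, -0.02, -0.16], [0.16, -0.0, -0.99]] [0.02607716 0.6356074  1.11618474] 546.0062556072508
```

View pics/top.png

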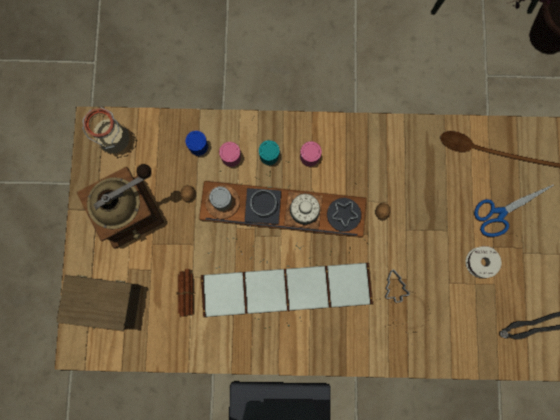

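View pics/scene.png

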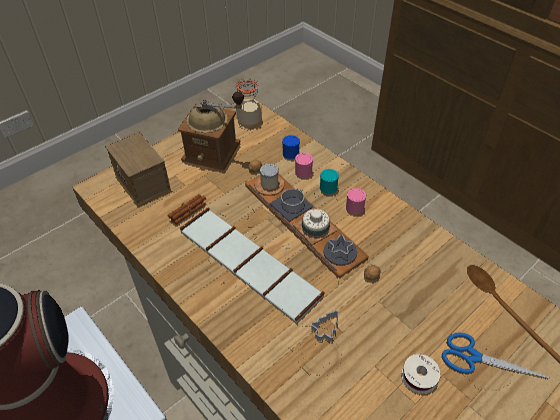

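The top view has, left to right on the brown board, the grey-lidded tin (220,198), round cutter (263,203), timer (305,208) and star cutter (344,213). The white rack is nearer the robot, at about (286,290).

Look-alikes:
- **Tins:** blue (197,142), pink (230,152) and (311,152), turquoise (269,151). These are off the board and the wrong colour.
- **Cutter:** a tree-shaped one at (396,287), not a star.

The ones on the board fit the description. Next I'll measure them and confirm in an enlarged crop.

```bash
python3 - <<'E'
from h import *
import pickle
ims=pickle.load(open("ims.pkl","rb"))
T=ims["top"];S=ims["scene"];P=cloud(T);Q=cloud(S)
c=T["color"].astype(int)
# rack floor: white mask
m=((c.min(-1)>150)&(np.ptp(c,axis=-1)<45)); m[:255]=0; m[325:]=0; m[:,:195]=0; m[:,380:]=0
pts=P[m];print("rack white n",m.sum(),"z",np.percentile(pts[:,2],[5,50,95]).round(4))
n,lab,st,cen=cv2.connectedComponentsWithStats(m.astype(np.uint8))
for i in range(1,n):
    if st[i,4]>300: print("bay",cen[i].round(1),P[lab==i].mean(0).round(4))
r=cv2.minAreaRect(pts[:,:2].astype(np.float32));print("rack rect",r)
cs=S["color"].astype(int)
for nm,(C,K) in {"top":(P,c),"scene":(Q,cs)}.items():
    reg=(C[...,0]>.2)&(C[...,0]<.8)&(abs(C[...,1])<.35)
    print(nm,"table z",np.median(C[reg][:,2]).round(4))
# objects
for nm,(u,v) in dict(tin=(220,196),round=(263,203),timer=(305,207),star=(344,213)).items():
    w=world(T,u,v)
    for cn,C in (("top",P),("scene",Q)):
        k=(np.hypot(C[...,0]-w[0],C[...,1]-w[1])<.046)&(C[...,2]>.025)
        p=C[k]
        if len(p)<5: print(nm,cn,"few",len(p));continue
        zt=np.percentile(p[:,2],97); q=p[p[:,2]>zt-.006]
        (a,b),rad=cv2.minEnclosingCircle(q[:,:2].astype(np.float32))
        print(nm,cn,len(p),"ztop",zt.round(4),"mean",q.mean(0)[:2].round(4),"circ",round(a,4),round(b,4),round(rad,4))
# ortho views, 0.5mm/px at z: board region
def ortho(im,z,x0,x1,y0,y1,s=.0006):
    X,Y=np.meshgrid(np.arange(x1,x0,-s),np.arange(y1,y0,-s),indexing="ij")
    W=np.stack([X,Y,X*0+z],-1)@im["R"].T+im["t"]
    return cv2.remap(im["color"],(W[...,0]/W[...,2]*im["fx"]+im["cx"]).astype(np.float32),(W[...,1]/W[...,2]*im["fy"]+im["cy"]).astype(np.float32),cv2.INTER_CUBIC)
w=world(T,285,206);x,y=w[:2];print("origin ortho",w.round(4))
a=ortho(T,.017,x-.08,x+.08,y-.22,y+.22);b=ortho(S,.017,x-.08,x+.08,y-.22,y+.22)
cv2.imwrite("pics/ortho.png",np.vstack([a,b])[:,:,::-1]);print(a.shape)
E
```

```text
rack white n 5841 z [0.0062 0.0099 0.0139]
bay [348.1 284.6] [ 0.4947 -0.1271  0.0151]
bay [306.8 287.9] [ 0.4856 -0.038   0.0116]
bay [265.2 290.9] [0.4772 0.0517 0.0132]
bay [223.7 293.9] [0.4687 0.1407 0.0171]
rack rect ((0.4822355806827545, 0.006667241454124451), (0.08577694743871689, 0.3508162498474121), 5.6208953857421875)
top table z 0.0009
scene table z -0.0009
tin top 423 ztop 0.0677 mean [0.6706 0.1513] circ 0.6706 0.1521 0.0236
tin scene 377 ztop 0.0655 mean [0.6679 0.1522] circ 0.6688 0.1536 0.0252
round top 117 ztop 0.0461 mean [0.6683 0.06  ] circ 0.6655 0.0608 0.0284
round scene 229 ztop 0.0436 mean [0.6634 0.0623] circ 0.6627 0.062 0.0298
timer top 717 ztop 0.0679 mean [ 0.6546 -0.0299] circ 0.655 -0.0299 0.0131
timer scene 605 ztop 0.0659 mean [ 0.6517 -0.0304] circ 0.6518 -0.0303 0.014
star top 123 ztop 0.0421 mean [ 0.6484 -0.1175] circ 0.6475 -0.1168 0.0288
star scene 208 ztop 0.0398 mean [ 0.6458 -0.1146] circ 0.6468 -0.1143 0.0287
origin ortho [0.6644 0.0124 0.0118]
(267, 734, 3)
```

View pics/ortho.png

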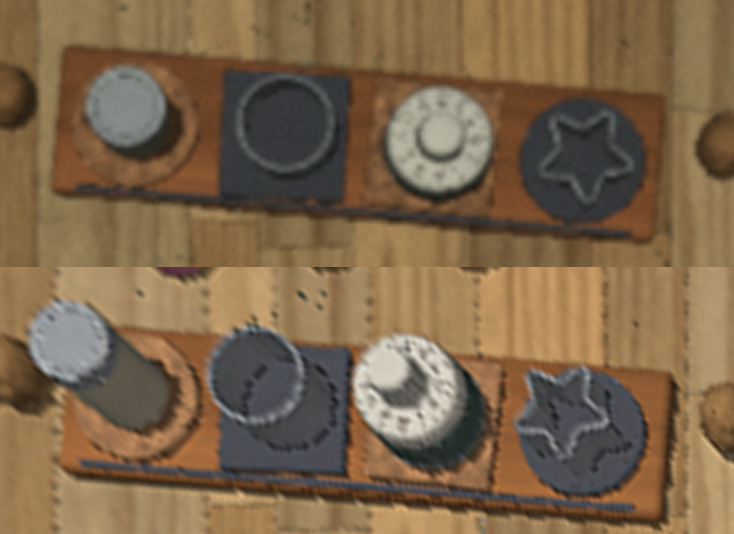

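The crop confirms the four: grey-lidded tin (125,105), plain ring (287,122), timer with knob (437,138) and star with one point towards the robot (585,160). Heights agree between the two views. The rack centre is about (0.482, 0.007) with yaw about 0.097, and the board's yaw is about -0.086. Now moving over for a wrist view.

Call:
drive_tool(steps=[{"translation": [-0.91,-1,0],"angular": [0,0,0],"gripper": 1},{"translation": [-0.91,-1,0],"angular": [0,0,0],"gripper": 1},{"translation": [-0.91,-1,0],"angular": [0,0,0],"gripper": 1},{"translation": [-0.91,-1,0],"angular": [0,0,0],"gripper": 1},{"translation": [-0.91,-1,0],"angular": [0,0,0],"gripper": 1},{"translation": [-0.91,-1,0],"angular": [0,0,0],"gripper": 1},{"translation": [-0.91,-1,0],"angular": [0,0,0],"gripper": 1},{"translation": [-0.91,-1,0],"angular": [0,0,0],"gripper": 1}])

```text
t: 1.1
tool_pos: [0.3558, 0.2251, 0.231]
tool_rot: [0.377, 3.119, 0.0]
contact_force: [0.7, -0.1, -0.2]
opening: 0.085
grip_force: 0.0
```

Call:
drive_tool(steps=[{"translation": [-0.91,-1,-0.5],"angular": [0,0,0],"gripper": 1},{"translation": [-0.91,-1,-0.5],"angular": [0,0,0],"gripper": 1},{"translation": [-0.91,-1,-0.5],"angular": [0,0,0],"gripper": 1},{"translation": [-0.91,-0.6,-0.5],"angular": [0,0,0.5],"gripper": 1},{"translation": [0,0,0],"angular": [0,0,1],"gripper": 1},{"translation": [0,0,0],"angular": [0,0,1],"gripper": 1},{"translation": [0,0,0],"angular": [0,0,1],"gripper": 1},{"translation": [0,0,0],"angular": [0,0,1],"gripper": 1}])

```text
t: 2.1
tool_pos: [0.4623, 0.0521, 0.3107]
tool_rot: [-1.329, -2.846, 0.001]
contact_force: [-0.6, 0.3, 0.1]
opening: 0.085
grip_force: 0.0
```

Call:
drive_tool(steps=[{"translation": [0,0,0],"angular": [0,0,1],"gripper": 1},{"translation": [0,0,0],"angular": [0,0,1],"gripper": 1},{"translation": [0,0,0],"angular": [0,0,1],"gripper": 1},{"translation": [0,0,0],"angular": [0,0,1],"gripper": 1},{"translation": [0,0,0],"angular": [0,0,1],"gripper": 1},{"translation": [0,0,0],"angular": [0,0,0],"gripper": 1}])

```text
t: 2.85
tool_pos: [0.4623, 0.0522, 0.3108]
tool_rot: [-2.215, -2.227, 0.001]
contact_force: [0.7, 0.4, 0.2]
opening: 0.0852
grip_force: 0.0
```

```bash
cat >> h.py <<'E'
def rows(x,y,z,psi):
    "shift (units of 4 cm) and turn (units of 8 deg) to world x,y,z with tool y at yaw psi, tool straight down"
    o=ctrl.get_obs(); R=Ro.from_rotvec(o["tool_rot"]).as_matrix()
    Rt=np.array([[-np.sin(psi),np.cos(psi),0],[np.cos(psi),np.sin(psi),0],[0,0,-1]]).T
    w=Ro.from_matrix(R.T@Rt).as_rotvec()
    print("t",o["t"].round(2),"pos",o["tool_pos"].round(4),"psi",np.arctan2(R[1,1],R[0,1]).round(4),"op",o["opening"].round(4),"F",o["contact_force"].round(1))
    print(" shift",(R.T@(np.array([x,y,z])-o["tool_pos"])/.04).round(3),"turn",(np.degrees(w)/8).round(3))
E
python3 - <<'E'
from h import *
import pickle
rows(.48,.0,.25,0)
W=ctrl.get_image("wrist");save(W,"w1.png");pickle.dump(W,open("w1.pkl","wb"));print(W["R"].round(2).tolist(),(-W["R"].T@W["t"]).round(3))
E
```

```text
Traceback (most recent call last):
  File "h.py", line 18, in rows
    print("t",o["t"].round(2),"pos",o["tool_pos"].round(4),"psi",np.arctan2(R[1,1],R[0,1]).round(4),"op",o["opening"].round(4),"F",o["contact_force"].round(1))
              ^^^^^^^^^^^^
AttributeError: 'float' object has no attribute 'round'
```

```bash
sed -i 's/o\["t"\].round(2)/round(float(o["t"]),2)/; s/o\["opening"\].round(4)/round(float(o["opening"]),4)/' h.py
python3 - <<'E'
from h import *
import pickle
rows(.48,.0,.25,0)
W=ctrl.get_image("wrist");save(W,"w1.png");pickle.dump(W,open("w1.pkl","wb"));print(W["R"].round(2).tolist(),(-W["R"].T@W["t"]).round(3))
E
```

```text
t 2.85 pos [0.4623 0.0522 0.3108] psi 0.0052 op 0.0852 F [0.7 0.4 0.2]
 shift [-1.307  0.436  1.519] turn [-0.006 -0.     0.037]
[[1.0, 0.01, -0.0], [0.01, -0.95, 0.31], [0.0, -0.31, -0.95]] [0.463 0.131 0.453]
```

View pics/w1.png

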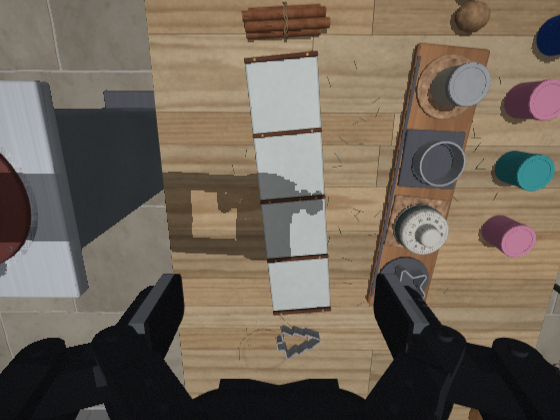

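The wrist view shows the whole rack, with rails crossing from (283,57) down to (300,312). The board's four things are at right: tin (466,85), ring (440,165), timer (422,232) and star (407,283). I'll cross-check positions from here.

```bash
python3 - <<'E'
from h import *
import pickle
ims=pickle.load(open("ims.pkl","rb"));W=pickle.load(open("w1.pkl","rb"))
def onplane(im,u,v,z):
    d=np.stack([(u-im["cx"])/im["fx"],(v-im["cy"])/im["fy"],np.ones_like(u)],-1)@im["R"]
    o=-im["R"].T@im["t"]; return o+d*((z-o[2])/d[...,2])[...,None]
C={"w":W,**ims}
def hull(im,name):
    P=cloud(im);c=im["color"].astype(int)
    near=(abs(P[...,0]-.482)<.08)&(abs(P[...,1]-.007)<.2)
    # white or dark rails vs wood: low saturation white
    m=(near&(c.min(-1)>60)&(np.ptp(c,axis=-1)<30)&(c[...,2]>c[...,0]-18)).astype(np.uint8)
    m=cv2.morphologyEx(m,cv2.MORPH_OPEN,np.ones((3,3)))
    n,l,st,ce=cv2.connectedComponentsWithStats(m)
    k=[i for i in range(1,n) if st[i,4]>250]
    v,u=np.nonzero(np.isin(l,k)); p=onplane(im,u.astype(float),v.astype(float),.010)
    r=cv2.minAreaRect(p[:,:2].astype(np.float32)); print(name,"rack",np.round(r[0],4),np.round(r[1],4),round(r[2],2),"z",np.median(P[v,u,2]).round(4),len(k))
for n,im in C.items(): hull(im,n)
P=cloud(W)
for nm,w in dict(tin=(.6697,.1528),round=(.6645,.0613),timer=(.6534,-.0301),star=(.6467,-.1158)).items():
    k=(np.hypot(P[...,0]-w[0],P[...,1]-w[1])<.046)&(P[...,2]>.025);p=P[k];zt=np.percentile(p[:,2],97);q=p[p[:,2]>zt-.006]
    (a,b),rad=cv2.minEnclosingCircle(q[:,:2].astype(np.float32));print(nm,"ztop",zt.round(4),"circ",round(a,4),round(b,4),round(rad,4))
# board edges, coaster of star
E
```

```text
w rack [ 0.4624 -0.0147] [0.4694 0.4021] 0.37 z 0.0101 6
scene rack [0.4772 0.0079] [0.0925 0.3542] 5.94 z 0.0089 4
top rack [0.4819 0.0064] [0.0892 0.3559] 5.51 z 0.01 4
tin ztop 0.0655 circ 0.671 0.1529 0.0237
round ztop 0.0437 circ 0.6663 0.0616 0.0287
timer ztop 0.0668 circ 0.655 -0.029 0.0137
star ztop 0.0398 circ 0.6541 -0.1107 0.028
```

```bash
python3 - <<'E'
from h import *
import pickle
W=pickle.load(open("w1.pkl","rb"))
def op(im,u,v,z):
    d=np.array([(u-im["cx"])/im["fx"],(v-im["cy"])/im["fy"],1])@im["R"];o=-im["R"].T@im["t"];return (o+d*((z-o[2])/d[2]))[:2]
e=[op(W,*q,.016) for q in((245,60),(318,54),(274,314),(330,309))]
print(np.round(e,4),np.mean(e,0).round(4))
rows(.6706,.152,.11,-.086)
E
```

```text
[[ 0.4212  0.1821]
 [ 0.5092  0.1892]
 [ 0.4567 -0.1761]
 [ 0.5426 -0.1666]] [0.4824 0.0071]
t 2.9 pos [0.4624 0.0522 0.3109] psi 0.0059 op 0.0853 F [0.6 0.2 0.7]
 shift [2.465 5.224 5.018] turn [-0.005  0.     0.658]
```

Call:
drive_tool(steps=[{"translation": [0.41,0.87,0.84],"angular": [0,0,0],"gripper": 1},{"translation": [0.41,0.87,0.84],"angular": [0,0,0],"gripper": 1},{"translation": [0.41,0.87,0.84],"angular": [0,0,0],"gripper": 1},{"translation": [0.41,0.87,0.84],"angular": [0,0,0],"gripper": 1},{"translation": [0.41,0.87,0.84],"angular": [0,0,0],"gripper": 1},{"translation": [0.41,0.87,0.82],"angular": [0,0,0],"gripper": 1},{"translation": [0,0,0],"angular": [0,0,0.66],"gripper": 1},{"translation": [0,0,0],"angular": [0,0,0],"gripper": 1}])

```text
t: 3.9
tool_pos: [0.6708, 0.1514, 0.109]
tool_rot: [-2.314, -2.123, 0.003]
contact_force: [0.2, -0.1, 0.1]
opening: 0.0855
grip_force: 0.0
```

```bash
python3 - <<'E'
from h import *
rows(.6706,.152,.026,-.086)
E
```

```text
t 3.9 pos [0.6708 0.1514 0.109 ] psi -0.0858 op 0.0855 F [ 0.2 -0.1  0.1]
 shift [ 1.600e-02 -1.000e-03  2.076e+00] turn [-0.015  0.003  0.002]
```

Call:
drive_tool(steps=[{"translation": [0,0,0.7],"angular": [0,0,0],"gripper": 1},{"translation": [0,0,0.7],"angular": [0,0,0],"gripper": 1},{"translation": [0,0,0.67],"angular": [0,0,0],"gripper": 1},{"translation": [0,0,0],"angular": [0,0,0],"gripper": 0.3},{"translation": [0,0,0],"angular": [0,0,0],"gripper": 0.3},{"translation": [0,0,0],"angular": [0,0,0],"gripper": 0.3},{"translation": [0,0,0],"angular": [0,0,0],"gripper": 0.3},{"translation": [0,0,0],"angular": [0,0,0],"gripper": 0.3}], force=30)

```text
t: 4.9
tool_pos: [0.6726, 0.1514, 0.0302]
tool_rot: [2.316, 2.12, 0.004]
contact_force: [-0.3, -0.1, 7.3]
opening: 0.0451
grip_force: 31.0
```

Call:
drive_tool(steps=[{"translation": [0,0,-0.3],"angular": [0,0,0],"gripper": 0.3},{"translation": [0,0,-1],"angular": [0,0,0],"gripper": 0.3},{"translation": [0,0,-0.8],"angular": [0,0,0],"gripper": 0.3},{"translation": [0,0,0],"angular": [0,0,0],"gripper": 0.3}])

```text
t: 5.4
tool_pos: [0.6734, 0.1516, 0.116]
tool_rot: [2.314, 2.118, 0.009]
contact_force: [0.0, 0.5, -1.1]
opening: 0.045
grip_force: 30.9
```

```bash
python3 - <<'E'
from h import *
rows(.4951,-.1274,.1,.097)
W=ctrl.get_image("wrist");save(W,"w2.png")
E
```

```text
t 5.4 pos [0.6734 0.1516 0.116 ] psi -0.0884 op 0.045 F [ 0.   0.5 -1.1]
 shift [-7.343 -3.826  0.363] turn [ 0.051 -0.006 -1.328]
```

View pics/w2.png

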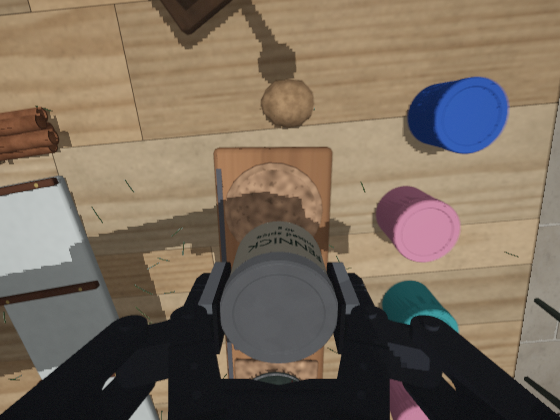

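Call:
drive_tool(steps=[{"translation": [-0.92,-0.48,0],"angular": [0,0,0],"gripper": 0.3},{"translation": [-0.92,-0.48,0],"angular": [0,0,0],"gripper": 0.3},{"translation": [-0.92,-0.48,0],"angular": [0,0,0],"gripper": 0.3},{"translation": [-0.92,-0.48,0],"angular": [0,0,0],"gripper": 0.3},{"translation": [-0.92,-0.48,0],"angular": [0,0,0],"gripper": 0.3},{"translation": [-0.92,-0.48,0],"angular": [0,0,0],"gripper": 0.3},{"translation": [-0.92,-0.48,0],"angular": [0,0,0],"gripper": 0.3},{"translation": [-0.92,-0.48,0],"angular": [0,0,0],"gripper": 0.3}])

```text
t: 6.45
tool_pos: [0.4896, -0.1287, 0.1092]
tool_rot: [-2.315, -2.119, 0.003]
contact_force: [0.1, -0.5, -1.2]
opening: 0.0451
grip_force: 31.0
```

Call:
drive_tool(steps=[{"translation": [0,0,0],"angular": [0,0,-0.66],"gripper": 0.3},{"translation": [0,0,0],"angular": [0,0,-0.66],"gripper": 0.3},{"translation": [0,0,0.8],"angular": [0,0,0],"gripper": 0.3},{"translation": [0,0,0],"angular": [0,0,0],"gripper": 0.3}])

```text
t: 6.95
tool_pos: [0.4883, -0.1268, 0.0751]
tool_rot: [-2.107, -2.318, 0.005]
contact_force: [0.2, -0.1, -1.7]
opening: 0.045
grip_force: 31.1
```

```bash
python3 - <<'E'
from h import *
rows(.4951,-.1274,.0232,.097)
E
```

```text
t 6.95 pos [ 0.4883 -0.1268  0.0751] psi 0.0956 op 0.045 F [ 0.2 -0.1 -1.7]
 shift [-0.036  0.179  1.295] turn [-0.061 -0.033 -0.01 ]
```

Call:
drive_tool(steps=[{"translation": [-0.03,0.18,0.4],"angular": [0,0,0],"gripper": 0.3},{"translation": [0,0,0.5],"angular": [0,0,0],"gripper": 0.3},{"translation": [0,0,0.2],"angular": [0,0,0],"gripper": 0.3},{"translation": [0,0,0.1],"angular": [0,0,0],"gripper": 0.3},{"translation": [0,0,0],"angular": [0,0,0],"gripper": 0.3}])

```text
t: 7.58
tool_pos: [0.4994, -0.1289, 0.032]
tool_rot: [2.112, 2.325, 0.0]
contact_force: [-0.2, 0.0, -0.7]
opening: 0.0452
grip_force: 31.1
```

```bash
python3 - <<'E'
from h import *
rows(.4951,-.1274,.0232,.097)
W=ctrl.get_image("wrist");save(W,"w3.png")
E
```

```text
t 7.58 pos [ 0.4994 -0.1289  0.032 ] psi 0.0958 op 0.0452 F [-0.2  0.  -0.7]
 shift [ 0.047 -0.103  0.22 ] turn [ 0.001  0.001 -0.009]
```

View pics/w3.png

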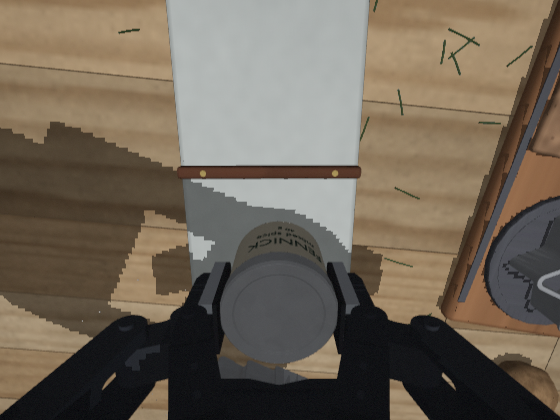

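Call:
drive_tool(steps=[{"translation": [0.04,-0.08,0.12],"angular": [0,0,0],"gripper": 0.3},{"translation": [0,0,0],"angular": [0,0,0],"gripper": 0.3},{"translation": [0,0,0],"angular": [0,0,0],"gripper": 0.3}])

```text
t: 8.0
tool_pos: [0.4959, -0.1275, 0.027]
tool_rot: [2.113, 2.325, 0.0]
contact_force: [-0.1, 0.2, -0.3]
opening: 0.0452
grip_force: 31.1
```

```bash
python3 - <<'E'
from h import *
rows(.4951,-.1274,.0232,.097)
W=ctrl.get_image("wrist");P=cloud(W);b=P[330:338,262:290,2]
print("tin lid z",np.median(P[300:330,260:300,2]))
rows(.4951,-.1274,.0232,.097)
E
```

```text
t 8.0 pos [ 0.4959 -0.1275  0.027 ] psi 0.0957 op 0.0452 F [-0.1  0.2 -0.3]
 shift [ 0.005 -0.02   0.095] turn [ 0.001  0.    -0.009]
tin lid z 0.06035123126770825
t 8.05 pos [ 0.496  -0.1276  0.027 ] psi 0.0957 op 0.0449 F [ 0.3  0.  -0.7]
 shift [ 0.007 -0.022  0.096] turn [ 0.002  0.001 -0.009]
```

Call:
drive_tool(steps=[{"translation": [0,-0.02,0.05],"angular": [0,0,0],"gripper": 0.3},{"translation": [0,0,0.03],"angular": [0,0,0],"gripper": 0.3},{"translation": [0,0,0],"angular": [0,0,0],"gripper": 0.3}])

```text
t: 8.43
tool_pos: [0.495, -0.1276, 0.0235]
tool_rot: [-2.112, -2.325, 0.0]
contact_force: [0.1, -0.0, -1.2]
opening: 0.0452
grip_force: 31.1
```

Call:
drive_tool(steps=[{"translation": [0,0,0],"angular": [0,0,0],"gripper": 0.7},{"translation": [0,0,0],"angular": [0,0,0],"gripper": 0.9},{"translation": [0,0,0],"angular": [0,0,0],"gripper": 0.9},{"translation": [0,0,-0.3],"angular": [0,0,0],"gripper": 0.9},{"translation": [0,0,-1],"angular": [0,0,0],"gripper": 0.9},{"translation": [0,0,-1],"angular": [0,0,0],"gripper": 0.9},{"translation": [0,0,0],"angular": [0,0,0],"gripper": 0.9},{"translation": [0,0,0],"angular": [0,0,0],"gripper": 0.9}])

```text
t: 9.43
tool_pos: [0.495, -0.1276, 0.1158]
tool_rot: [2.113, 2.325, 0.0]
contact_force: [-0.5, -0.1, 0.3]
opening: 0.0768
grip_force: 0.0
```

```bash
python3 - <<'E'
from h import *
rows(.665,.0615,.11,-.086)
T=ctrl.get_image("top");P=cloud(T)
k=(np.hypot(P[...,0]-.495,P[...,1]+.1274)<.05)&(P[...,2]>.045)&(P[...,2]<.07);p=P[k];print(len(p),cv2.minEnclosingCircle(p[:,:2].astype(np.float32)),np.percentile(p[:,2],97))
E
```

```text
t 9.43 pos [ 0.495  -0.1276  0.1158] psi 0.0957 op 0.0768 F [-0.5 -0.1  0.3]
 shift [4.299 4.683 0.145] turn [1.000e-03 0.000e+00 1.302e+00]Traceback (most recent call last):
  File "<stdin>", line 4, in <module>
    return _quantile_unchecked(
        a, q, axis, out, overwrite_input, method, keepdims, weights)
    return _ureduce(a,
                    func=_quantile_ureduce_func,
    ...<5 lines>...
                    overwrite_input=overwrite_input,
                    method=method)
    r = func(a, **kwargs)
    result = _quantile(arr,
                       quantiles=q,
    ...<2 lines>...
                       out=out,
                       weights=wgt)
    slices_having_nans = np.isnan(arr[-1, ...])
                                  ~~~^^^^^^^^^
IndexError: index -1 is out of bounds for axis 0 with size 0
```

Call:
drive_tool(steps=[{"translation": [0.72,0.78,0],"angular": [0,0,0],"gripper": 1},{"translation": [0.72,0.78,0],"angular": [0,0,0],"gripper": 1},{"translation": [0.72,0.78,0],"angular": [0,0,0],"gripper": 1},{"translation": [0.72,0.78,0],"angular": [0,0,0],"gripper": 1},{"translation": [0.72,0.78,0],"angular": [0,0,0],"gripper": 1},{"translation": [0.7,0.78,0],"angular": [0,0,0],"gripper": 1},{"translation": [0,0,0.4],"angular": [0,0,0.65],"gripper": 1},{"translation": [0,0,0.4],"angular": [0,0,0.65],"gripper": 1}])

```text
t: 10.48
tool_pos: [0.6641, 0.0621, 0.081]
tool_rot: [-2.315, -2.12, 0.004]
contact_force: [-0.5, 0.7, 0.3]
opening: 0.0857
grip_force: 0.0
```

Call:
drive_tool(steps=[{"translation": [0,0,0],"angular": [0,0,0],"gripper": 1},{"translation": [0,0,0],"angular": [0,0,0],"gripper": 1}])

```text
t: 10.72
tool_pos: [0.6647, 0.0614, 0.0832]
tool_rot: [-2.313, -2.125, 0.001]
contact_force: [1.1, 0.5, 0.4]
opening: 0.0852
grip_force: 0.0
```

```bash
python3 - <<'E'
from h import *
rows(.665,.0615,.019,-.086)
T=ctrl.get_image("top");P=cloud(T)
k=(np.hypot(P[...,0]-.495,P[...,1]+.1274)<.05)&(P[...,2]>.045)&(P[...,2]<.07);p=P[k];print(len(p),cv2.minEnclosingCircle(p[:,:2].astype(np.float32)))
W=ctrl.get_image("wrist");save(W,"w4.png")
E
```

```text
t 10.72 pos [0.6647 0.0614 0.0832] psi -0.0847 op 0.0852 F [1.1 0.5 0.4]
 shift [0.004 0.009 1.605] turn [-0.008  0.001  0.009]
394 ((0.4949197471141815, -0.12739570438861847), 0.023558100685477257)
```

View pics/w4.png

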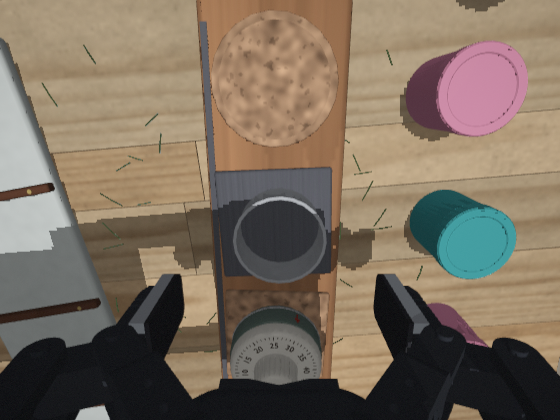

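The tin stands in the rightmost bay at (0.495, -0.127). In this view the ring (280,237) sits centred between the open fingers.

Call:
drive_tool(steps=[{"translation": [0,0,0.6],"angular": [0,0,0],"gripper": 1},{"translation": [0,0,0.6],"angular": [0,0,0],"gripper": 1},{"translation": [0,0,0.4],"angular": [0,0,0],"gripper": 1},{"translation": [0,0,0],"angular": [0,0,0],"gripper": 1},{"translation": [0,0,0],"angular": [0,0,0],"gripper": 0.5},{"translation": [0,0,0],"angular": [0,0,0],"gripper": 0.5},{"translation": [0,0,0],"angular": [0,0,0],"gripper": 0.5},{"translation": [0,0,0],"angular": [0,0,0],"gripper": 0.5}], force=25)

```text
t: 11.82
tool_pos: [0.6663, 0.0614, 0.0215]
tool_rot: [2.313, 2.123, 0.003]
contact_force: [-0.1, 0.2, 6.4]
opening: 0.0548
grip_force: 26.9
```

Call:
drive_tool(steps=[{"translation": [0,0,-0.3],"angular": [0,0,0],"gripper": 0.5},{"translation": [0,0,-1],"angular": [0,0,0],"gripper": 0.5},{"translation": [0,0,-0.9],"angular": [0,0,0],"gripper": 0.5},{"translation": [0,0,0],"angular": [0,0,0],"gripper": 0.5},{"translation": [0,0,0],"angular": [0,0,0],"gripper": 0.5}])

```text
t: 12.45
tool_pos: [0.6643, 0.0615, 0.1068]
tool_rot: [-2.314, -2.123, 0.002]
contact_force: [0.9, -0.3, -0.5]
opening: 0.0547
grip_force: 26.7
```

```bash
python3 - <<'E'
from h import *
rows(.4864,-.0378,.06,.097)
E
```

```text
t 12.45 pos [0.6643 0.0615 0.1068] psi -0.0858 op 0.0547 F [ 0.9 -0.3 -0.5]
 shift [-2.854 -4.216  1.177] turn [-0.011 -0.    -1.309]
```

Call:
drive_tool(steps=[{"translation": [-0.57,-0.84,0],"angular": [0,0,0],"gripper": 0.5},{"translation": [-0.57,-0.84,0],"angular": [0,0,0],"gripper": 0.5},{"translation": [-0.57,-0.84,0],"angular": [0,0,0],"gripper": 0.5},{"translation": [-0.57,-0.84,0],"angular": [0,0,0],"gripper": 0.5},{"translation": [-0.57,-0.86,0],"angular": [0,0,0],"gripper": 0.5},{"translation": [0,0,0.5],"angular": [0,0,-0.65],"gripper": 0.5},{"translation": [0,0,0.6],"angular": [0,0,-0.66],"gripper": 0.5},{"translation": [0,0,0],"angular": [0,0,0],"gripper": 0.5}])

```text
t: 13.45
tool_pos: [0.4837, -0.037, 0.0599]
tool_rot: [-2.108, -2.32, 0.006]
contact_force: [0.3, -0.4, -0.8]
opening: 0.055
grip_force: 26.8
```

Call:
drive_tool(steps=[{"translation": [0,0,0.3],"angular": [0,0,0],"gripper": 0.5},{"translation": [0,0,0],"angular": [0,0,0],"gripper": 0.5},{"translation": [0,0,0],"angular": [0,0,0],"gripper": 0.5}])

```text
t: 13.82
tool_pos: [0.4875, -0.0377, 0.0521]
tool_rot: [2.111, 2.326, 0.0]
contact_force: [0.2, -0.4, 0.3]
opening: 0.0546
grip_force: 26.8
```

```bash
python3 - <<'E'
from h import *
rows(.4864,-.0378,.0145,.097)
W=ctrl.get_image("wrist");save(W,"w5.png")
P=cloud(W);k=(np.hypot(P[...,0]-.486,P[...,1]+.0378)<.04)&(P[...,2]>.02);k[250:]=0
print(np.percentile(P[k][:,2],[2,50,98]))
E
```

```text
t 13.82 pos [ 0.4875 -0.0377  0.0521] psi 0.0969 op 0.0546 F [ 0.2 -0.4  0.3]
 shift [-0.    -0.028  0.94 ] turn [ 0.004  0.002 -0.001]
[0.0479414  0.06125917 0.07386323]
```

View pics/w5.png

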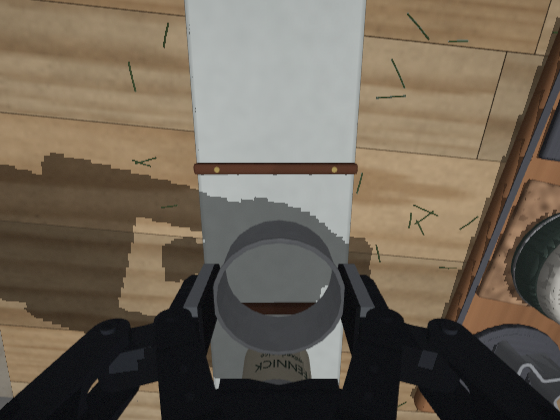

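The ring is held level, with its bottom at about 0.048 by depth. Lowering and releasing.

Call:
drive_tool(steps=[{"translation": [0,-0.03,0.4],"angular": [0,0,0],"gripper": 0.5},{"translation": [0,0,0.4],"angular": [0,0,0],"gripper": 0.5},{"translation": [0,0,0.11],"angular": [0,0,0],"gripper": 0.5},{"translation": [0,0,0],"angular": [0,0,0],"gripper": 0.5},{"translation": [0,0,0],"angular": [0,0,0],"gripper": 0.5},{"translation": [0,0,0],"angular": [0,0,0],"gripper": 0.5}])

```text
t: 14.62
tool_pos: [0.4857, -0.0377, 0.0149]
tool_rot: [-2.111, -2.326, 0.0]
contact_force: [0.2, -0.7, -0.3]
opening: 0.0546
grip_force: 26.8
```

Call:
drive_tool(steps=[{"translation": [0,0,0.02],"angular": [0,0,0],"gripper": 0.5},{"translation": [0,0,0],"angular": [0,0,0],"gripper": 0.5},{"translation": [0,0,0],"angular": [0,0,0],"gripper": 0.75},{"translation": [0,0,0],"angular": [0,0,0],"gripper": 0.9},{"translation": [0,0,0],"angular": [0,0,0],"gripper": 0.9},{"translation": [0,0,-0.4],"angular": [0,0,0],"gripper": 0.9},{"translation": [0,0,-1],"angular": [0,0,0],"gripper": 0.9},{"translation": [0,0,-1],"angular": [0,0,0],"gripper": 0.9}])

```text
t: 15.62
tool_pos: [0.4859, -0.0378, 0.1125]
tool_rot: [2.111, 2.326, 0.0]
contact_force: [0.7, -0.9, 1.4]
opening: 0.0771
grip_force: 0.0
```

Call:
drive_tool(steps=[{"translation": [0,0,0],"angular": [0,0,0],"gripper": 0.7},{"translation": [0,0,0],"angular": [0,0,0],"gripper": 0.7}])

```text
t: 15.88
tool_pos: [0.4858, -0.0377, 0.1108]
tool_rot: [2.111, 2.326, 0.0]
contact_force: [-0.4, 0.2, -1.1]
opening: 0.06
grip_force: 0.0
```

```bash
python3 - <<'E'
from h import *
rows(.6552,-.0285,.11,-.086)
E
```

```text
t 15.88 pos [ 0.4858 -0.0377  0.1108] psi 0.0971 op 0.06 F [-0.4  0.2 -1.1]
 shift [-0.181  4.238  0.022] turn [3.000e-03 1.000e-03 1.311e+00]
```

Call:
drive_tool(steps=[{"translation": [-0.04,0.85,0],"angular": [0,0,0],"gripper": 1},{"translation": [-0.04,0.85,0],"angular": [0,0,0],"gripper": 1},{"translation": [-0.04,0.85,0],"angular": [0,0,0],"gripper": 1},{"translation": [-0.04,0.85,0],"angular": [0,0,0],"gripper": 1},{"translation": [-0.02,0.84,0],"angular": [0,0,0],"gripper": 1},{"translation": [0,0,0],"angular": [0,0,0.65],"gripper": 1},{"translation": [0,0,0],"angular": [0,0,0.66],"gripper": 1},{"translation": [0,0,0],"angular": [0,0,0],"gripper": 1}])

```text
t: 16.88
tool_pos: [0.6542, -0.0283, 0.1083]
tool_rot: [-2.311, -2.123, 0.004]
contact_force: [0.6, -0.0, -0.6]
opening: 0.0855
grip_force: 0.0
```

Call:
drive_tool(steps=[{"translation": [0,0,0.3],"angular": [0,0,0],"gripper": 1},{"translation": [0,0,0],"angular": [0,0,0],"gripper": 1},{"translation": [0,0,0],"angular": [0,0,0],"gripper": 1}])

```text
t: 17.25
tool_pos: [0.6551, -0.0284, 0.098]
tool_rot: [-2.314, -2.124, 0.001]
contact_force: [-0.1, -0.4, 0.2]
opening: 0.0852
grip_force: 0.0
```

```bash
python3 - <<'E'
from h import *
rows(.6552,-.0285,.019,-.086)
T=ctrl.get_image("top");P=cloud(T)
k=(np.hypot(P[...,0]-.4864,P[...,1]+.0378)<.035)&(P[...,2]>.025)&(P[...,2]<.045);p=P[k];print(len(p),cv2.minEnclosingCircle(p[:,:2].astype(np.float32)))
W=ctrl.get_image("wrist");save(W,"w6.png")
E
```

```text
t 17.25 pos [ 0.6551 -0.0284  0.098 ] psi -0.0855 op 0.0852 F [-0.1 -0.4  0.2]
 shift [-1.000e-03  5.000e-03  1.975e+00] turn [-0.006 -0.     0.004]
0 ((0.0, 0.0), 0.0)
```

View pics/w6.png

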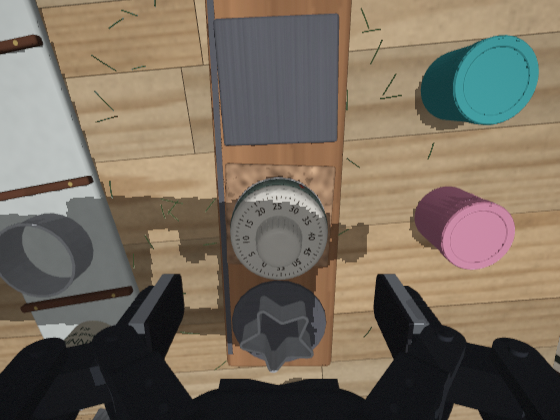

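The ring stands in its bay at (45,255), and the timer (280,228) is centred between the fingers.

Call:
drive_tool(steps=[{"translation": [0,0,0.6],"angular": [0,0,0],"gripper": 1},{"translation": [0,0,0.6],"angular": [0,0,0],"gripper": 1},{"translation": [0,0,0.5],"angular": [0,0,0],"gripper": 1},{"translation": [0,0,0.27],"angular": [0,0,0],"gripper": 1},{"translation": [0,0,0],"angular": [0,0,0],"gripper": 1},{"translation": [0,0,0],"angular": [0,0,0],"gripper": 0.6},{"translation": [0,0,0],"angular": [0,0,0],"gripper": 0.6},{"translation": [0,0,0],"angular": [0,0,0],"gripper": 0.6}], force=35)

```text
t: 18.35
tool_pos: [0.6566, -0.0287, 0.0213]
tool_rot: [2.313, 2.123, 0.003]
contact_force: [0.9, -0.2, 4.6]
opening: 0.0636
grip_force: 39.0
```

Call:
drive_tool(steps=[{"translation": [0,0,0],"angular": [0,0,0],"gripper": 0.6},{"translation": [0,0,-0.3],"angular": [0,0,0],"gripper": 0.6},{"translation": [0,0,-1],"angular": [0,0,0],"gripper": 0.6},{"translation": [0,0,-1],"angular": [0,0,0],"gripper": 0.6},{"translation": [0,0,0],"angular": [0,0,0],"gripper": 0.6},{"translation": [0,0,0],"angular": [0,0,0],"gripper": 0.6}])

```text
t: 19.1
tool_pos: [0.6544, -0.0283, 0.1104]
tool_rot: [-2.313, -2.123, 0.002]
contact_force: [0.5, 1.1, -1.7]
opening: 0.0632
grip_force: 39.3
```

```bash
python3 - <<'E'
from h import *
rows(.4776,.0518,.06,.097)
T=ctrl.get_image("top");P=cloud(T)
k=(np.hypot(P[...,0]-.4864,P[...,1]+.0378)<.035)&(P[...,2]>.025)&(P[...,2]<.045);p=P[k];print(len(p),cv2.minEnclosingCircle(p[:,:2].astype(np.float32)))
E
```

```text
t 19.1 pos [ 0.6544 -0.0283  0.1104] psi -0.0858 op 0.0632 F [ 0.5  1.1 -1.7]
 shift [ 1.616 -4.573  1.271] turn [-0.015 -0.003 -1.309]
0 ((0.0, 0.0), 0.0)
```

Call:
drive_tool(steps=[{"translation": [0.32,-0.91,0],"angular": [0,0,0],"gripper": 0.6},{"translation": [0.32,-0.91,0],"angular": [0,0,0],"gripper": 0.6},{"translation": [0.32,-0.91,0],"angular": [0,0,0],"gripper": 0.6},{"translation": [0.32,-0.91,0],"angular": [0,0,0],"gripper": 0.6},{"translation": [0.33,-0.93,0],"angular": [0,0,0],"gripper": 0.6},{"translation": [0,0,0.5],"angular": [0,0,-0.65],"gripper": 0.6},{"translation": [0,0,0.6],"angular": [0,0,-0.66],"gripper": 0.6},{"translation": [0,0,0],"angular": [0,0,0],"gripper": 0.6}])

```text
t: 20.15
tool_pos: [0.4753, 0.0515, 0.0639]
tool_rot: [-2.108, -2.321, 0.008]
contact_force: [-0.4, 0.8, -1.7]
opening: 0.0636
grip_force: 39.3
```

Call:
drive_tool(steps=[{"translation": [0,0,0.3],"angular": [0,0,0],"gripper": 0.6},{"translation": [0,0,0],"angular": [0,0,0],"gripper": 0.6},{"translation": [0,0,0],"angular": [0,0,0],"gripper": 0.6}])

```text
t: 20.52
tool_pos: [0.4792, 0.0513, 0.0561]
tool_rot: [2.111, 2.326, 0.001]
contact_force: [-0.0, -0.5, -1.5]
opening: 0.063
grip_force: 39.3
```

```bash
python3 - <<'E'
from h import *
rows(.4776,.0518,.0143,.097)
W=ctrl.get_image("wrist");save(W,"w7.png")
P=cloud(W);k=(np.hypot(P[...,0]-.4776,P[...,1]-.0518)<.013)&(P[...,2]>.05)
print(np.percentile(P[k][:,2],[2,50,98]),"tcp-bottom expects knob top = bottom+.050")
E
```

```text
t 20.52 pos [0.4792 0.0513 0.0561] psi 0.0966 op 0.063 F [-0.  -0.5 -1.5]
 shift [ 0.017 -0.039  1.045] turn [ 0.004  0.001 -0.003]
[0.08514489 0.1011634  0.14089598] tcp-bottom expects knob top = bottom+.050
```

View pics/w7.png

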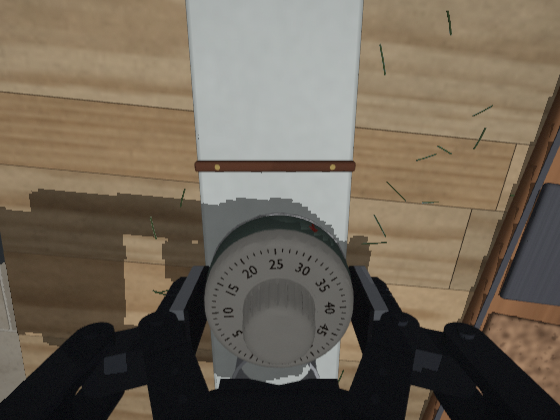

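The timer is held level, its centre at about (280,295). The depth puts its bottom at about 0.052. Lowering.

Call:
drive_tool(steps=[{"translation": [0.02,-0.03,0.4],"angular": [0,0,0],"gripper": 0.6},{"translation": [0,0,0.4],"angular": [0,0,0],"gripper": 0.6},{"translation": [0,0,0.2],"angular": [0,0,0],"gripper": 0.6},{"translation": [0,0,0],"angular": [0,0,0],"gripper": 0.6},{"translation": [0,0,0],"angular": [0,0,0],"gripper": 0.6},{"translation": [0,0,0.03],"angular": [0,0,0],"gripper": 0.6},{"translation": [0,0,0],"angular": [0,0,0],"gripper": 0.6}])

```text
t: 21.45
tool_pos: [0.4774, 0.052, 0.0144]
tool_rot: [-2.111, -2.327, 0.0]
contact_force: [-0.6, -0.7, -1.4]
opening: 0.0629
grip_force: 40.1
```

Call:
drive_tool(steps=[{"translation": [0,0,0.02],"angular": [0,0,0],"gripper": 0.6},{"translation": [0,0,0],"angular": [0,0,0],"gripper": 0.6}])

```text
t: 21.7
tool_pos: [0.4776, 0.052, 0.0142]
tool_rot: [-2.111, -2.327, 0.0]
contact_force: [-2.3, 0.1, 4.2]
opening: 0.0632
grip_force: 40.6
```

Contact is felt (4 N up). Releasing, then going to the star.

Call:
drive_tool(steps=[{"translation": [0,0,0],"angular": [0,0,0],"gripper": 0.85},{"translation": [0,0,0],"angular": [0,0,0],"gripper": 0.95},{"translation": [0,0,0],"angular": [0,0,0],"gripper": 0.95},{"translation": [0,0,-0.4],"angular": [0,0,0],"gripper": 0.95},{"translation": [0,0,-1],"angular": [0,0,0],"gripper": 0.95},{"translation": [0,0,-1],"angular": [0,0,0],"gripper": 0.95},{"translation": [0,0,0],"angular": [0,0,0],"gripper": 0.95},{"translation": [0,0,0],"angular": [0,0,0],"gripper": 0.95}])

```text
t: 22.7
tool_pos: [0.4774, 0.052, 0.11]
tool_rot: [2.111, 2.326, 0.0]
contact_force: [0.0, 0.5, 0.4]
opening: 0.0809
grip_force: 0.0
```

```bash
python3 - <<'E'
from h import *
rows(.647,-.117,.12,.097)
E
```

```text
t 22.7 pos [0.4774 0.052  0.11  ] psi 0.0971 op 0.0809 F [0.  0.5 0.4]
 shift [-4.617  3.81  -0.249] turn [0.003 0.    0.001]
```

Call:
drive_tool(steps=[{"translation": [-0.77,0.635,-0.04],"angular": [0,0,0],"gripper": 1},{"translation": [-0.77,0.635,-0.04],"angular": [0,0,0],"gripper": 1},{"translation": [-0.77,0.635,-0.04],"angular": [0,0,0],"gripper": 1},{"translation": [-0.77,0.635,-0.04],"angular": [0,0,0],"gripper": 1},{"translation": [-0.77,0.635,-0.04],"angular": [0,0,0],"gripper": 1},{"translation": [-0.77,0.635,-0.04],"angular": [0,0,0],"gripper": 1},{"translation": [0,0,0],"angular": [0,0,0],"gripper": 1},{"translation": [0,0,0],"angular": [0,0,0],"gripper": 1}])

```text
t: 23.7
tool_pos: [0.6458, -0.1165, 0.1174]
tool_rot: [-2.109, -2.324, 0.002]
contact_force: [-0.1, -0.1, 0.0]
opening: 0.0858
grip_force: 0.0
```

```bash
python3 - <<'E'
from h import *
rows(.647,-.117,.019,.1)
W=ctrl.get_image("wrist");T=ctrl.get_image("top")
def ortho(im,z,x0,x1,y0,y1,s):
    X,Y=np.meshgrid(np.arange(x1,x0,-s),np.arange(y1,y0,-s),indexing="ij")
    p=np.stack([X,Y,X*0+z],-1)@im["R"].T+im["t"]
    return cv2.remap(im["color"],(p[...,0]/p[...,2]*im["fx"]+im["cx"]).astype(np.float32),(p[...,1]/p[...,2]*im["fy"]+im["cy"]).astype(np.float32),cv2.INTER_CUBIC)
# 0.25mm/px, centre pixel (200,200) = (.647,-.117), at top-rim height
a=ortho(W,.039,.597,.697,-.167,-.067,.00025)
cv2.imwrite("pics/star.png",a[:,:,::-1])
P=cloud(T)
for c,zl,zh in(((.4864,-.0378),.022,.045),((.4776,.0518),.045,.075),((.4951,-.1274),.045,.07)):
    k=(np.hypot(P[...,0]-c[0],P[...,1]-c[1])<.036)&(P[...,2]>zl)&(P[...,2]<zh);p=P[k];print(len(p),cv2.minEnclosingCircle(p[:,:2].astype(np.float32)))
E
```

```text
t 23.7 pos [ 0.6458 -0.1165  0.1174] psi 0.0971 op 0.0858 F [-0.1 -0.1  0. ]
 shift [-0.02   0.037  2.46 ] turn [-0.023 -0.012 -0.021]
51 ((0.4860762357711792, -0.038348037749528885), 0.02784152515232563)
161 ((0.4756578207015991, 0.0477803610265255), 0.027359485626220703)
0 ((0.0, 0.0), 0.0)
```

View pics/star.png

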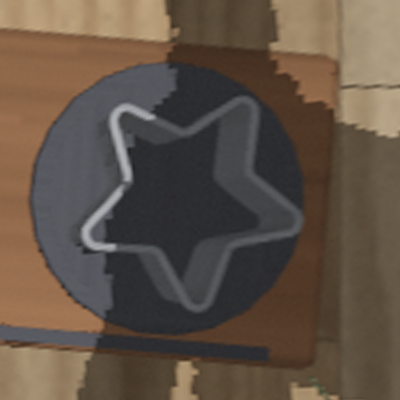

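The star points in this 0.25 mm/px crop are (120,108), (246,102), (298,218), (197,308) and (86,243). The centre is about (0.648, -0.1145), and the gripping axis through the near point has yaw of about 0.07.

Call:
drive_tool(steps=[{"translation": [0.05,0,0.5],"angular": [0,0,0.2],"gripper": 1},{"translation": [0,0,0.7],"angular": [0,0,0],"gripper": 1},{"translation": [0,0,0.7],"angular": [0,0,0],"gripper": 1},{"translation": [0,0,0.56],"angular": [0,0,0],"gripper": 1},{"translation": [0,0,0],"angular": [0,0,0],"gripper": 1},{"translation": [0,0,0],"angular": [0,0,0],"gripper": 0.4},{"translation": [0,0,0],"angular": [0,0,0],"gripper": 0.4},{"translation": [0,0,0],"angular": [0,0,0],"gripper": 0.4}], force=25)

```text
t: 24.8
tool_pos: [0.6484, -0.1156, 0.0229]
tool_rot: [2.141, 2.294, 0.003]
contact_force: [0.7, -0.9, 3.3]
opening: 0.0518
grip_force: 26.5
```

Call:
drive_tool(steps=[{"translation": [0,0,0],"angular": [0,0,0],"gripper": 0.4},{"translation": [0,0,0],"angular": [0,0,0],"gripper": 0.4}])

```text
t: 25.05
tool_pos: [0.6484, -0.1156, 0.0229]
tool_rot: [2.141, 2.295, 0.003]
contact_force: [1.2, 0.2, 6.0]
opening: 0.0518
grip_force: 26.8
```

Call:
drive_tool(steps=[{"translation": [0,0,-0.3],"angular": [0,0,0],"gripper": 0.4},{"translation": [0,0,-1],"angular": [0,0,0],"gripper": 0.4},{"translation": [0,0,-1],"angular": [0,0,0],"gripper": 0.4},{"translation": [0,0,0],"angular": [0,0,0],"gripper": 0.4},{"translation": [0,0,0],"angular": [0,0,0],"gripper": 0.4}])

```text
t: 25.68
tool_pos: [0.6462, -0.115, 0.1122]
tool_rot: [-2.142, -2.296, 0.001]
contact_force: [-0.6, -1.0, -1.1]
opening: 0.0522
grip_force: 26.4
```

```bash
python3 - <<'E'
from h import *
rows(.466,.1414,.11,.097)
W=ctrl.get_image("wrist");save(W,"w8.png")
E
```

```text
t 25.68 pos [ 0.6462 -0.115   0.1122] psi 0.0691 op 0.0522 F [-0.6 -1.  -1.1]
 shift [ 6.705 -4.051  0.063] turn [-0.01  -0.004 -0.2  ]
```

View pics/w8.png

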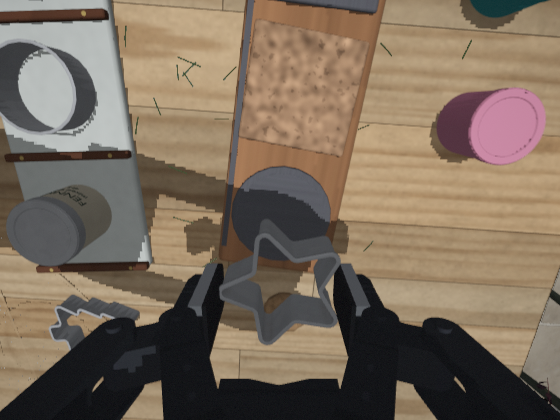

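The star is held level, centred at about (285,285) in the view, and the tin and ring stand in their bays. Carrying it to the leftmost bay.

Call:
drive_tool(steps=[{"translation": [0.84,-0.5,0],"angular": [0,0,0],"gripper": 0.4},{"translation": [0.84,-0.5,0],"angular": [0,0,0],"gripper": 0.4},{"translation": [0.84,-0.5,0],"angular": [0,0,0],"gripper": 0.4},{"translation": [0.84,-0.5,0],"angular": [0,0,0],"gripper": 0.4},{"translation": [0.84,-0.5,0],"angular": [0,0,0],"gripper": 0.4},{"translation": [0.84,-0.5,0],"angular": [0,0,0],"gripper": 0.4},{"translation": [0.84,-0.5,0],"angular": [0,0,0],"gripper": 0.4},{"translation": [0.82,-0.5,0],"angular": [0,0,0],"gripper": 0.4}])

```text
t: 26.72
tool_pos: [0.4665, 0.1419, 0.1108]
tool_rot: [-2.142, -2.295, 0.005]
contact_force: [0.9, 0.6, -0.5]
opening: 0.0522
grip_force: 26.4
```

Call:
drive_tool(steps=[{"translation": [0,0,0.7],"angular": [0,0,-0.2],"gripper": 0.4},{"translation": [0,0,0.7],"angular": [0,0,0],"gripper": 0.4},{"translation": [0,0,0],"angular": [0,0,0],"gripper": 0.4},{"translation": [0,0,0],"angular": [0,0,0],"gripper": 0.4},{"translation": [0,0,0],"angular": [0,0,0],"gripper": 0.4}])

```text
t: 27.35
tool_pos: [0.4697, 0.1412, 0.0581]
tool_rot: [2.11, 2.325, 0.002]
contact_force: [1.3, -0.4, 0.1]
opening: 0.052
grip_force: 26.4
```

```bash
python3 - <<'E'
from h import *
rows(.468,.1412,.0159,.097)
W=ctrl.get_image("wrist");P=cloud(W)
k=(np.hypot(P[...,0]-.4689,P[...,1]-.1414)<.026)&(P[...,2]>.03)&(P[...,2]<.09);p=P[k]
print("star z",np.percentile(p[:,2],[2,50,98]))
print(cv2.minEnclosingCircle(p[p[:,2]>np.percentile(p[:,2],98)-.006][:,:2].astype(np.float32)))
E
```

```text
t 27.35 pos [0.4697 0.1412 0.0581] psi 0.0969 op 0.052 F [ 1.3 -0.4  0.1]
 shift [ 0.005 -0.045  1.055] turn [ 0.014 -0.    -0.001]
star z [0.05292695 0.0674584  0.08434832]
((0.44432878494262695, 0.1389525681734085), 0.00818006694316864)
```

Call:
drive_tool(steps=[{"translation": [0,-0.03,0.4],"angular": [0,0,0],"gripper": 0.4},{"translation": [0,0,0.4],"angular": [0,0,0],"gripper": 0.4},{"translation": [0,0,0.21],"angular": [0,0,0],"gripper": 0.4},{"translation": [0,0,0],"angular": [0,0,0],"gripper": 0.4},{"translation": [0,0,0.03],"angular": [0,0,0],"gripper": 0.4},{"translation": [0,0,0],"angular": [0,0,0],"gripper": 0.4},{"translation": [0,0,0],"angular": [0,0,0],"gripper": 0.4}])

```text
t: 28.28
tool_pos: [0.4675, 0.141, 0.0152]
tool_rot: [-2.111, -2.327, 0.0]
contact_force: [-0.4, 1.9, 1.1]
opening: 0.052
grip_force: 26.5
```

Down at the expected height with slight contact. Releasing, rising and moving aside for a final look.

Call:
drive_tool(steps=[{"translation": [0,0,0],"angular": [0,0,0],"gripper": 0.75},{"translation": [0,0,0],"angular": [0,0,0],"gripper": 0.9},{"translation": [0,0,0],"angular": [0,0,0],"gripper": 0.9},{"translation": [0,0,-0.4],"angular": [0,0,0],"gripper": 0.9},{"translation": [0,0,-1],"angular": [0,0,0],"gripper": 0.9},{"translation": [0,0,-1],"angular": [0,0,0],"gripper": 0.9},{"translation": [0,0,-1],"angular": [0,0,0],"gripper": 0.9},{"translation": [0,0,-1],"angular": [0,0,0],"gripper": 0.9}])

```text
t: 29.28
tool_pos: [0.4676, 0.1411, 0.194]
tool_rot: [2.11, 2.326, 0.002]
contact_force: [0.5, -0.1, -0.3]
opening: 0.0768
grip_force: 0.0
```

Call:
drive_tool(steps=[{"translation": [0.8,-0.5,-0.5],"angular": [0,0,0],"gripper": 0.9},{"translation": [0.8,-0.5,-0.5],"angular": [0,0,0],"gripper": 0.9},{"translation": [0.8,-0.5,0],"angular": [0,0,0],"gripper": 0.9},{"translation": [0.8,0,0],"angular": [0,0,0],"gripper": 0.9},{"translation": [0.8,0,0],"angular": [0,0,0],"gripper": 0.9},{"translation": [0.8,0,0],"angular": [0,0,0],"gripper": 0.9},{"translation": [0,0,0],"angular": [0,0,0],"gripper": 0.9}])

```text
t: 30.15
tool_pos: [0.3889, 0.3277, 0.2325]
tool_rot: [2.108, 2.329, 0.002]
contact_force: [-0.3, 0.0, -1.1]
opening: 0.0771
grip_force: 0.0
```

```bash
python3 - <<'E'
from h import *
T=ctrl.get_image("top");S=ctrl.get_image("scene")
t=cv2.resize(T["color"][180:325,180:400],None,fx=3.3,fy=2,interpolation=3)[:, :720];t=cv2.resize(T["color"][170:330,185:400],None,fx=3.3,fy=3.3,interpolation=cv2.INTER_CUBIC)
cv2.imwrite("pics/fin.png",t[:,:,::-1])
for n,c,r in(("tin",(.4951,-.1274),.036),("round",(.4864,-.0378),.036),("timer",(.4776,.0518),.04),("star",(.4689,.1414),.036)):
  for cn,im in(("top",T),("scene",S)):
    P=cloud(im);k=(np.hypot(P[...,0]-c[0],P[...,1]-c[1])<r)&(P[...,2]>.018)&(P[...,2]<.08);p=P[k]
    if len(p)<5: print(n,cn,len(p));continue
    zt=np.percentile(p[:,2],97);q=p[p[:,2]>zt-.007];a,b=cv2.minEnclosingCircle(q[:,:2].astype(np.float32));print(n,cn,"ztop",zt.round(4),"err mm",((np.array(a)-c)*1000).round(1),"r",round(b,4))
print(ctrl.get_obs()["tool_pos"])
E
```

```text
tin top ztop 0.0607 err mm [-0.8  0.2] r 0.0235
tin scene ztop 0.059 err mm [-2.5  1.3] r 0.0241
round top ztop 0.0398 err mm [-0.7 -1.3] r 0.0282
round scene ztop 0.0362 err mm [-2.1 -0. ] r 0.0296
timer top ztop 0.061 err mm [ 0.  -1.6] r 0.0134
timer scene ztop 0.0592 err mm [-2.5 -1.5] r 0.0143
star top ztop 0.037 err mm [ 0.3 -0.7] r 0.0285
star scene ztop 0.0333 err mm [-2.1 -0.3] r 0.0287
[0.3892265  0.32618815 0.23205674]
```

View pics/fin.png

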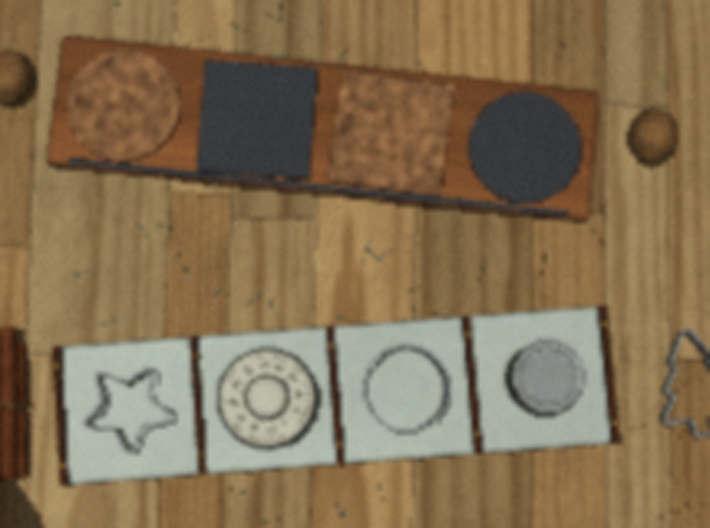

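The final view shows star (132,408), timer (268,397), ring (406,390) and tin (545,377), each in the middle of its bay and flat. The coasters are empty and the order is reversed.

```bash
python3 -c "
from station import ctrl
print(ctrl.finish_job())"
```

```text
the job is handed in; nothing more can be done
None
```

All four things now stand flat in the white rack in reverse order (left to right: star cutter, timer, round cutter, spice tin), each within about 3 mm of its bay's middle, and the job was handed in at about 30 s.

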